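Make up two wheel-hub repair kits

TASK

Make up the two wheel-hub kits: the large bearing and the dark hub nut belong in the blue tray, the small bearing and the red dust cap in the yellow tray. In each tray the bearing goes in the wide bay and the nut or cap in the narrow bay, the same way up as it stands now and flat on the bay's floor. Set each part down gently rather than dropping it, let go of everything, and leave the copper sleeve, the tin and the screwdriver where they are.

Things in the scene. Friction and masses are not known exactly. Their poses are not given: they have to be found in the camera images.
- blue_tray: low open blue tray, fixed, 167 (its x) x 96 (its y) x 10 mm high. Walls and divider 3 mm thick, all 10 mm high; floor 3 mm thick. Two bays, each 90 mm in y: the WIDE bay, 88 mm in x, centred at x = -36.5 mm, y = 0, and the NARROW bay, grey floor, 70 mm in x, centred at x = +45.5 mm, y = 0 in its frame. Origin: centre of its underside; z up. Any yaw.
- yellow_tray: low open yellow tray, fixed, 167 (its x) x 96 (its y) x 10 mm high. Walls and divider 3 mm thick, all 10 mm high; floor 3 mm thick. Two bays, each 90 mm in y: the WIDE bay, 88 mm in x, centred at x = -36.5 mm, y = 0, and the NARROW bay, grey floor, 70 mm in x, centred at x = +45.5 mm, y = 0 in its frame. Origin: centre of its underside; z up. Any yaw.
- large_bearing: the large wheel bearing: upright steel cylinder 64 mm in diameter, 37 mm high, black seal ring on top, bore closed by a black plug 3 mm below the top; about 0.45 kg. Origin: centre of its underside; z up. Stands on the bench.
- small_bearing: the small wheel bearing: upright steel cylinder 50 mm in diameter, 36 mm high, orange seal ring on top, bore closed by a black plug; about 0.27 kg. Origin: centre of its underside; z up. Stands on the bench.
- hub_nut: dark steel hexagon hub nut, 36 mm across flats (41.6 mm across corners), 34 mm high, on a round flange 46 mm in diameter and 6 mm thick at its foot (a 1 mm thin raised ring round the thread on top); about 0.14 kg. Two of the six flats face its own +y and -y. Origin: centre of its underside; z up. Stands on the bench.
- dust_cap: red domed grease cap: round rim 50 mm in diameter and 5 mm thick at its foot, straight cylindrical body 42 mm in diameter up to 30 mm, shallow dome to 36 mm; about 0.09 kg. Origin: centre of its underside; z up. Stands on the bench.
- sleeve: copper-coloured open spacer sleeve, 36 mm in diameter, 42 mm high, standing upright among the parts; not part of either kit, leave it. Origin: centre of its underside.
- tin: empty open aluminium tin, 60 mm in diameter, 35 mm high, standing among the parts; leave it. Origin: centre of its underside.
- screwdriver: screwdriver with a blue handle, about 200 mm long, lying on the bench beyond the parts, roughly crosswise; leave it. Its x axis runs along it towards the tip; origin on the bench about mid-length, where the handle meets the shaft.
There are look-alikes about, which are no part of the job. What is shaped like the sleeve but green or purple is not meant.

How it is judged:
By the outcome, as a careful person would: the job done as asked, in the order asked, and still so for the second after the job is handed in, with the robot touching nothing.
It also fails if it takes over 93 s, if anything falls off the work surface, if the arm or the gripper's body presses on something with over 40 N, if the wrist force passes 120 N, or if a joint passes its speed limit or range.

ROBOT

A 6-joint arm with a two-finger parallel gripper is mounted at the origin on the work surface. World frame = base frame: x ahead of the robot, y to its left, z up, the work surface at z = 0. Lengths are in m, angles in rad, forces in N, time in s.
With the tool pointing down it reaches from about 0.375 to 0.9 m from the base axis. Payload 3.1 kg.
Tool frame: the origin (TCP) lies midway between the tips of the shut fingers; the grasp point (between the pads) lies robot.grip_depth behind it (robot.grip_depth is the distance from the TCP to the grasp point, in m); z points along the fingers, y is the line along which they close (so a half turn about z gives the same grasp; the last joint's range is limited). The gripper opens to 87 mm and grips with 3 to 60 N. Pads are 19 mm wide; open, the fingers measure 117 mm over their backs; the gripper's body (75 mm by 190 mm) begins 51 mm behind the grasp point.
Start: joints at [1.107, 0.527, 1.433, -0, 1.181, -0.178], TCP at [0.176, 0.6, 0.223] pointing down, gripper open.
Joint ranges: [-3.08, 3.08], [-0.75, 2.2], [0.22, 2.44], [-1.43, 4.57], [0, 2.65], [-2.85, 2.85]. Speed limits (rad/s): [2.79, 2.79, 3.14, 3.14, 3.14, 3.14].

INTERFACE

Orientations are given as a unit quaternion [x, y, z, w].
In Python, from rig import robot gives the robot as it stands.
- The arm moves only by the tool creep_tool, called after "Request:" in YAML: its name, and indented under it one key for each argument. Schema: {"type":"object","properties":{"motion":{"type":"array","items":{"type":"number"},"minItems":4,"maxItems":80},"aperture":{"type":"number"},"force":{"type":"number"},"only":{"type":"string"},"quiet":{"type":"boolean"},"lines":{"type":"string"}},"required":["motion"],"additionalProperties":false}. motion is one flat list of numbers that holds 1 to 20 rows one after another, with no inner brackets; each row has 4 numbers: dx, dy, dz in m, then a turn about the tool's z in rad; each row shifts and turns the commanded pose from where the row before left it, along the tool's axes as they then stand; what a row does not reach is not made up. A row lasts 1/12 s, in which the tool goes at most 0.0417 m and 0.125 rad, less where a joint would pass 70% of its speed; a pose out of reach is approached as far as the arm can. aperture is the finger opening in m, set as the call begins (left out keeps the last). The fingers move at their own pace and stop on an object; force is the grip in N (left out, the last holds). Time passes only in rows, so rows that do not move let the fingers close. The tool returns the time, the measured TCP pose, the force, the opening and the grip force at its end. only (a regular expression) keeps the lines of the reply that match it, lines (a string "A,B") keeps lines A to B, and quiet returns only ok. Input that does not fit is refused with a message, and nothing moves.
- robot.get_obs(): the state, without advancing time (a new reading comes with each control period).
- robot.camera(name): name is "scene" or "side" or "wrist"; returns a dict with "img" (384x512x3 uint8, red, green, blue), "fx", "fy", "cx", "cy" (pixels), "k1" (the pictures are not rectified: a ray, as slopes to the right and down, at radius r is drawn at 1 + k1 r^2 times it, then the intrinsics apply), "xyz" and "attitude" of the camera in the world. Camera axes: x right, y down, z forward; pixel columns grow to the right and rows downward; lengths in m; the calibration is good to about 2 mm. A picture is of the moment at which its call begins. There is no depth.
- robot.hand_in(): hands the job in; it is judged then, once.
The state is a dict: "time": time; "q": joint angles; "joint_velocities": joint speeds; "joint_torque": joint torques, N m; "position": TCP position; "tool_rot": TCP orientation; "ft_force": force on the tool from outside, world axes, zero at the start; "moment": the same for the moment, N m; "grip_width": finger opening in m; "grip_force": force on a finger pad.
Only numpy, scipy, OpenCV 4.12 (cv2) and the standard library are available. Lean on these libraries where they do the work, as an engineer would, in place of code of your own. Each camera call takes 0.05 s, during which the arm holds its last target. There are 200 camera calls.

## Working session

There is one attempt and no reset: what is moved stays moved. The work goes in short steps, Python scripts to look and compute and a tool call to move; the robot and the scene stay as the last step left them, time stands still between calls to the robot, and variables do not carry over. Pictures are saved under pics/ and viewed, at most 14 in all, crops included, and the job is handed in when it is done.

```bash
mkdir -p pics; ls; cat > h.py <<'E'
import numpy as np, cv2, pickle
from scipy.spatial.transform import Rotation as R
def snap(robot,name,fn):
    c=robot.camera(name); pickle.dump(c,open('pics/'+fn+'.pkl','wb')); cv2.imwrite('pics/'+fn+'.png',cv2.cvtColor(c['img'],cv2.COLOR_RGB2BGR)); return c
def load(fn): return pickle.load(open('pics/'+fn+'.pkl','rb'))
def rot(c):
    a=np.array(c['attitude'],float); return R.from_quat(a).as_matrix() if a.size==4 else a.reshape(3,3)
def ray(c,u,v):
    d=np.array([(u-c['cx'])/c['fx'],(v-c['cy'])/c['fy']]); s=d.copy()
    for _ in range(20): s=d/(1+c['k1']*(s@s))
    return rot(c)@np.array([s[0],s[1],1])
def pt(c,u,v,z):
    r=ray(c,u,v); p=np.array(c['xyz']); return p+r*(z-p[2])/r[2]
def proj(c,P):
    q=(np.atleast_2d(P)-np.array(c['xyz']))@rot(c); s=q[:,:2]/q[:,2:]; s=s*(1+c['k1']*(s**2).sum(1))[:,None]
    return s*[c['fx'],c['fy']]+[c['cx'],c['cy']]
E
python3 - <<'E'
from rig import robot
from h import *
for n in('scene','side','wrist'):
    c=snap(robot,n,n+'0'); print(n,c['fx'],c['k1'],c['xyz'],c['attitude'])
print(robot.get_obs(),robot.grip_depth)
a=[cv2.resize(cv2.imread(f'pics/{n}0.png'),(800,600),interpolation=cv2.INTER_CUBIC) for n in('scene','side')]
cv2.imwrite('pics/s800.png',a[0]);cv2.imwrite('pics/d800.png',a[1])
E
```

```text
pics
scene 479.641829179931 -0.12524348262828455 [ 1.1250953  -0.47539785  1.12715705] [ 0.88476546  0.37776912 -0.1083973  -0.25046078]
side 434.524366064028 -0.11956627885980078 [ 0.19443014 -0.77294341  0.60051428] [ 0.84898946 -0.22536654  0.11712335 -0.46336697]
wrist 302.7751394726 -0.03024183853935208 [0.10027376 0.62187175 0.38467352] [0.79159942 0.59393459 0.08532528 0.11546277]
{'time': 0.15, 'q': array([ 1.10750087e+00,  5.28239984e-01,  1.43360884e+00,  2.30247391e-05,
        1.18137438e+00, -1.78501320e-01]), 'joint_velocities': array([ 7.57918486e-04, -2.32836434e-03, -3.06860746e-03, -4.76531752e-05,
       -2.40626008e-04, -6.50470909e-04]), 'joint_torque': array([ 2.43048862e-04, -4.40432739e+01, -1.76842779e+01,  6.33754511e-02,
        5.52404544e-02, -8.01935789e-05]), 'position': array([0.17531517, 0.59933229, 0.22180391]), 'tool_rot': array([ 1.41920616e-01,  9.89877707e-01, -7.70302092e-04, -2.67257800e-04]), 'ft_force': array([-0.39465997,  0.23831891,  0.07697113]), 'moment': array([-0.02288098, -0.00807399, -0.02255699]), 'grip_force': 0.0, 'grip_width': 0.08685094541059477} 0.0187
```

View pics/s800.png

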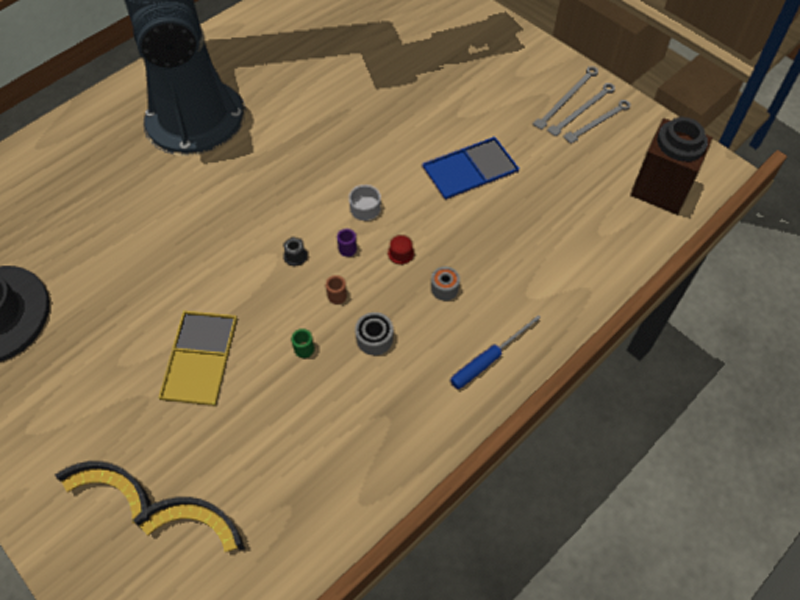

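View pics/d800.png

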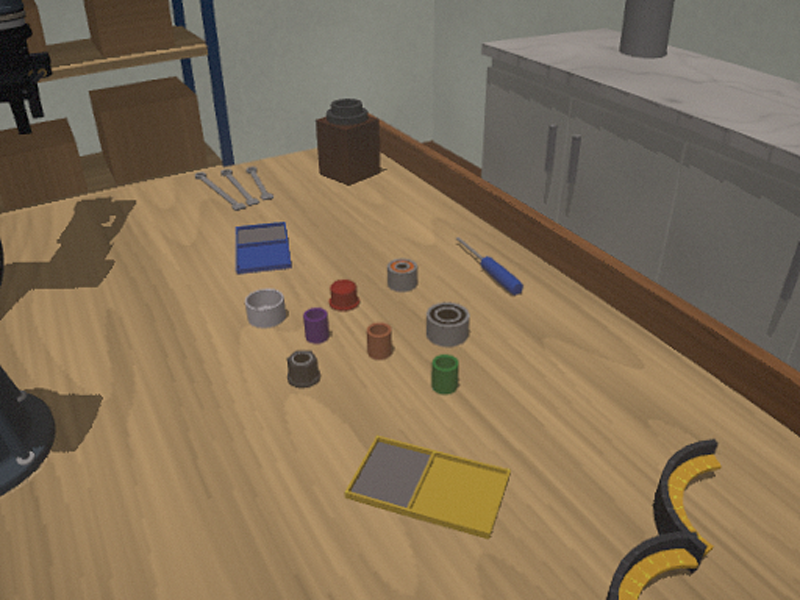

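Scene view (800-scale): large bearing at (375,333), black seal. Small bearing at (445,283), orange seal. Nut (294,250), cap (401,249), copper sleeve (336,289), with purple (347,242) and green (303,343) look-alikes. Tin (365,202), blue tray (470,167), yellow tray (199,358). I'll enlarge to confirm and measure.

```bash
python3 - <<'E'
import cv2
i=cv2.imread('pics/scene0.png'); cv2.imwrite('pics/sc.png',cv2.resize(i[80:267,100:350],(800,598),interpolation=cv2.INTER_CUBIC))
i=cv2.imread('pics/side0.png'); cv2.imwrite('pics/dc.png',cv2.resize(i[135:350,140:340],(744,600),interpolation=cv2.INTER_CUBIC))
E
```

```text
(no output)
```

View pics/sc.png

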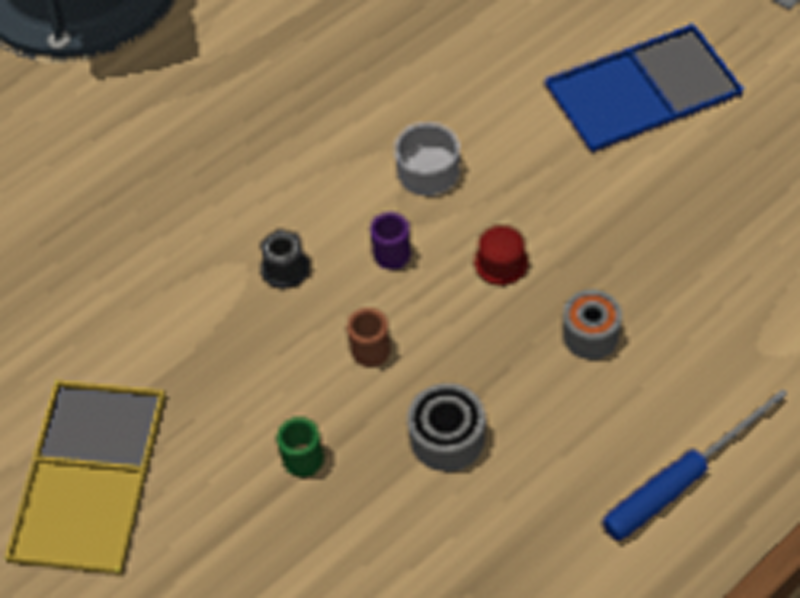

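View pics/dc.png

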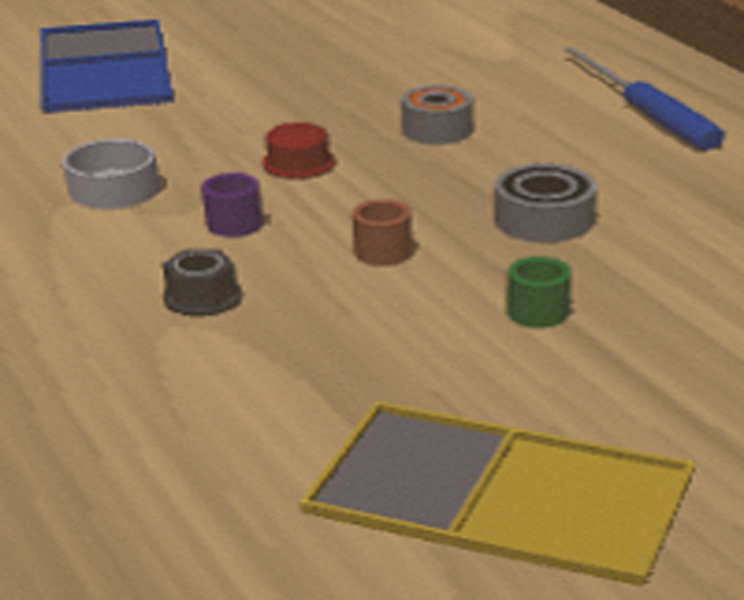

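```bash
cat > fit.py <<'E'
from h import *
from scipy.optimize import least_squares
S=load('scene0');D=load('side0')
a=np.linspace(0,2*np.pi,60)
def circ(r,z): return np.c_[r*np.cos(a),r*np.sin(a),0*a+z]
M=dict(large=[(32,0),(32,37)],small=[(25,0),(25,36)],nut=[(23,0),(23,6),(19.5,34)],cap=[(25,0),(25,5),(21,30),(10,35)],sleeve=[(18,0),(18,42)],purple=[(18,0),(18,42)],green=[(18,0),(18,42)],tin=[(30,0),(30,35)])
B=dict(large=[(409,488,384,470),(495,597,163,240)],small=[(563,621,291,358),(401,474,86,142)],nut=[(260,309,230,287),(163,241,249,314)],cap=[(475,528,226,284),(262,335,123,178)],sleeve=[(347,392,309,366),(353,412,200,265)],purple=[(370,412,213,268),(202,263,174,236)],green=[(277,325,417,476),(507,571,257,326)],tin=[(396,460,123,195),(64,160,139,207)])
fs=lambda u,v:(100+np.array(u)/3.2,80+np.array(v)/3.2)
fd=lambda u,v:(140+np.array(u)/3.72,135+np.array(v)/2.79)
for k in M:
    m=np.vstack([circ(r/1e3,z/1e3) for r,z in M[k]]); out=[]
    def res(p,cs=(0,1)):
        e=[]
        for i in cs:
            c,f=((S,fs),(D,fd))[i]; b=B[k][i]; u,v=f(b[:2],b[2:]); q=proj(c,m+[p[0],p[1],0])
            e+=[(q[:,0].min()+q[:,0].max()-u.sum())/2,(q[:,1].min()+q[:,1].max()-v.sum())/2]
        return e
    for cs in((0,1),(0,),(1,)): out.append(least_squares(res,[.55,.1],kwargs=dict(cs=cs)).x.round(4))
    print(k,*out)
def tray(name,sc,sd):
    def res(p,cs):
        R2=np.array([[np.cos(p[2]),-np.sin(p[2])],[np.sin(p[2]),np.cos(p[2])]])
        c0=np.array([[83.5,48],[83.5,-48],[-83.5,-48],[-83.5,48]])/1e3
        P=np.c_[c0@R2.T+p[:2],[.01]*4]; e=[]
        for i in cs:
            c,f,px=((S,fs,sc),(D,fd,sd))[i]; px=np.array(px)
            e+=list((proj(c,P)-np.c_[f(px[:,0],px[:,1])]).ravel())
        return e
    for cs in((0,1),(0,),(1,)):
        r=min((least_squares(res,[.55,0,t],kwargs=dict(cs=cs)) for t in np.arange(0,6.28,.7)),key=lambda r:r.cost); print(name,cs,r.x.round(4),r.cost.round(2))
# order: x+ y+, x+ y-, x- y-, x- y+
tray('blue',[(693,26),(742,91),(593,147),(546,83)],[(40,27),(158,20),(173,98),(42,107)])
tray('yellow',[(165,392),(57,383),(8,557),(124,570)],[(304,500),(378,403),(694,463),(645,573)])
E
python3 fit.py; python3 - <<'E'
E
```

```text
large [ 0.6582 -0.0839] [ 0.6589 -0.0836] [ 0.6571 -0.0849]
small [0.6696 0.0729] [0.67   0.0729] [0.669  0.0724]
nut [ 0.4299 -0.0723] [ 0.4309 -0.0729] [ 0.4296 -0.0719]
cap [0.5603 0.0709] [0.5611 0.0705] [0.5598 0.0711]
sleeve [ 0.5484 -0.0745] [ 0.5499 -0.0743] [ 0.5471 -0.0757]
purple [0.4853 0.0062] [0.4867 0.0064] [0.4841 0.0049]
green [ 0.5889 -0.1844] [ 0.59   -0.1842] [ 0.588  -0.1852]
tin [0.4377 0.0947] [0.4391 0.0942] [0.437  0.0945]
blue (0, 1) [0.5082 0.3094 1.2655] 6.12
blue (0,) [0.5114 0.3088 1.2715] 1.42
blue (1,) [0.5052 0.3064 1.2627] 1.07
yellow (0, 1) [ 0.4786 -0.3248  2.2385] 2481.03
yellow (0,) [ 0.4796 -0.3234  2.124 ] 2459.52
yellow (1,) [ 0.478  -0.326   2.2699] 1.95
```

```bash
sed -i "s/tray('yellow',\[(165,392),(57,383),(8,557),(124,570)\]/tray('yellow',[(57,383),(165,392),(124,570),(8,557)]/" fit.py; python3 fit.py | tail -3
cat >> h.py <<'E'
def go(x,y,z,yaw=None):
    from rig import robot
    o=robot.get_obs(); r=R.from_quat(o['tool_rot']).as_matrix(); d=r.T@(np.array([x,y,z])-o['position']); yy=np.arctan2(r[1,1],r[0,1])
    print('t',round(o['time'],2),'delta tool',d.round(4),'closing yaw',yy.round(4), '' if yaw is None else 'turn(tool) %.4f'%(-((yaw-yy+np.pi/2)%np.pi-np.pi/2)))
E
python3 -c "
from h import *
go(.6585,-.084,.22)"
```

```text
yellow (0, 1) [ 0.4792 -0.325   8.558 ] 5.77
yellow (0,) [ 0.4817 -0.3243  2.2827] 0.95
yellow (1,) [ 0.478  -0.326   2.2699] 1.95
t 0.15 delta tool [-0.6557 -0.52    0.0024] closing yaw 1.286
```

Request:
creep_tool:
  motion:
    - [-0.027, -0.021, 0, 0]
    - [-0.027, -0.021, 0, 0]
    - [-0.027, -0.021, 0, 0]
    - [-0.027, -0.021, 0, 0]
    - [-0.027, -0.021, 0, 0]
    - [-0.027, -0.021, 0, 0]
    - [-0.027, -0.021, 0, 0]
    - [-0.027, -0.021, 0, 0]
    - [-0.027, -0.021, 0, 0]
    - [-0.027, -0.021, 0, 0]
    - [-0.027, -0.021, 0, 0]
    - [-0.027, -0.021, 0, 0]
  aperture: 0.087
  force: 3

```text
refused: motion[0]: [-0.027, -0.021, 0, 0] is not of type 'number' (schema: type "number"). Nothing was moved.
```

Wrong form. The message asks for one flat list, 4 numbers to a row, no inner brackets, so I'll send the same numbers that way.

Request:
creep_tool:
  motion: [-0.027, -0.021, 0, 0, -0.027, -0.021, 0, 0, -0.027, -0.021, 0, 0, -0.027, -0.021, 0, 0, -0.027, -0.021, 0, 0, -0.027, -0.021, 0, 0, -0.027, -0.021, 0, 0, -0.027, -0.021, 0, 0, -0.027, -0.021, 0, 0, -0.027, -0.021, 0, 0, -0.027, -0.021, 0, 0, -0.027, -0.021, 0, 0]
  aperture: 0.087
  force: 3

```text
time: 1.15
position: [0.4163, 0.2654, 0.2225]
tool_rot: [0.142, 0.99, -0.0, -0.0]
ft_force: [0.6, 0.3, 0.5]
grip_width: 0.0867
grip_force: 0.0
```

Request:
creep_tool:
  motion: [-0.03, -0.024, 0, 0, -0.03, -0.024, 0, 0, -0.03, -0.024, 0, 0, -0.03, -0.024, 0, 0, -0.03, -0.024, 0, 0, -0.03, -0.024, 0, 0, -0.03, -0.024, 0, 0, -0.03, -0.024, 0, 0, -0.03, -0.024, 0, 0, -0.03, -0.024, 0, 0, -0.03, -0.024, 0, 0, 0, 0, 0, 0, 0, 0, 0, 0]

```text
time: 2.23
position: [0.6589, -0.0814, 0.2216]
tool_rot: [0.144, 0.99, 0.0, -0.0]
ft_force: [-0.3, -0.2, -0.8]
grip_width: 0.0869
grip_force: 0.0
```

```bash
python3 - <<'E'
from rig import robot
from h import *
c=snap(robot,'wrist','w1')
cv2.imwrite('pics/w1b.png',cv2.resize(cv2.imread('pics/w1.png'),(800,600),interpolation=cv2.INTER_CUBIC))
go(.6585,-.084,.011)
for p in [(.6585,-.084,.037),(.43,-.0723,.034),(.67,.073,.036),(.56,.071,.036)]: print(proj(c,p)*1.5625)
E
```

```text
t 2.28 delta tool [-0.0024 -0.0041  0.2106] closing yaw 1.2844 
[[392.30302242 272.4544522 ]]
[[307.71823392 -69.01532833]]
[[600.52573422 228.12808855]]
[[569.85300778  73.20484458]]
```

View pics/w1b.png

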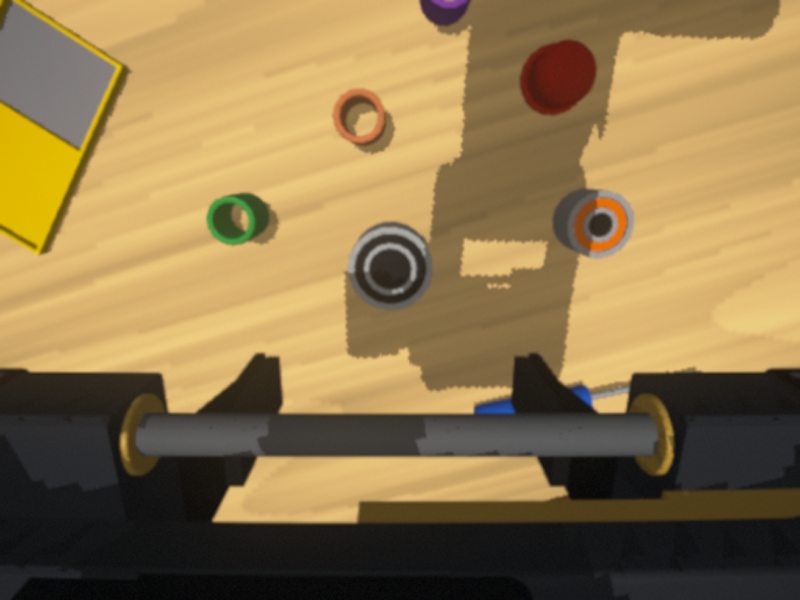

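Wrist view: large bearing (black seal) is centred at (390,266), green look-alike at (238,218), copper sleeve at (359,117), small bearing with orange seal at (600,224), cap at (562,75). All within 2–4 mm of the fit, so descend.

Request:
creep_tool:
  motion: [0.001, -0.0035, 0.03, 0, 0, 0, 0.03, 0, 0, 0, 0.03, 0, 0, 0, 0.03, 0, 0, 0, 0.03, 0, 0, 0, 0.03, 0, 0, 0, 0.02, 0, 0, 0, 0.01, 0, 0, 0, 0, 0]

```text
time: 3.03
position: [0.6536, -0.0802, 0.0101]
tool_rot: [0.141, 0.99, 0.001, -0.003]
ft_force: [-0.0, -0.3, -0.3]
grip_width: 0.0868
grip_force: 0.0
```

Request:
creep_tool:
  motion: [0, 0, 0, 0, 0, 0, 0, 0, 0, 0, 0, 0, 0, 0, 0, 0, 0, 0, 0, 0, 0, 0, 0, 0, 0, 0, 0, 0, 0, 0, 0, 0]
  aperture: 0.05
  force: 30

```text
time: 3.7
position: [0.6573, -0.0835, 0.0144]
tool_rot: [0.142, 0.99, -0.001, 0.001]
ft_force: [-2.1, -1.9, 5.4]
grip_width: 0.0631
grip_force: 30.0
```

Request:
creep_tool:
  motion: [0, 0, -0.01, 0, 0, 0, -0.03, 0, 0, 0, -0.03, 0, 0, 0, -0.03, 0, 0, 0, 0, 0]

```text
time: 4.12
position: [0.66, -0.0827, 0.1186]
tool_rot: [0.142, 0.99, -0.0, 0.005]
ft_force: [1.7, -0.3, -4.7]
grip_width: 0.0636
grip_force: 30.3
```

```bash
python3 -c "
from h import *
go(.4973,.274,.12,1.267)"
```

```text
t 4.12 delta tool [ 0.2564  0.2966 -0.0039] closing yaw 1.2858 turn(tool) 0.0188
```

Request:
creep_tool:
  motion: [0.01, 0.012, 0, 0, 0.024, 0.028, 0, 0, 0.024, 0.028, 0, 0, 0.024, 0.028, 0, 0, 0.024, 0.028, 0, 0, 0.024, 0.028, 0, 0, 0.024, 0.028, 0, 0, 0.024, 0.028, 0, 0, 0.024, 0.028, 0, 0, 0.024, 0.028, 0, 0, 0.02, 0.022, 0, 0, 0.01, 0.01, 0, 0, 0, 0, 0, 0, 0, 0, 0, 0]

```text
time: 5.28
position: [0.4913, 0.2744, 0.1109]
tool_rot: [0.141, 0.99, -0.001, -0.002]
ft_force: [0.6, -0.4, -5.4]
grip_width: 0.0638
grip_force: 30.3
```

```bash
python3 - <<'E'
from rig import robot
from h import *
c=snap(robot,'wrist','w2')
im=cv2.resize(cv2.imread('pics/w2.png'),(800,600),interpolation=cv2.INTER_CUBIC)
t=np.array([.5082,.3088]);a=1.267;r=np.array([[np.cos(a),-np.sin(a)],[np.sin(a),np.cos(a)]])
P=np.c_[(np.array([[83.5,48],[83.5,-48],[-83.5,-48],[-83.5,48]])/1e3)@r.T+t,[.01]*4]
cv2.polylines(im,[(proj(c,P)*1.5625).astype(int)],True,(0,255,0),1)
cv2.imwrite('pics/w2b.png',im)
go(.4973,.274,.016,1.267)
E
```

```text
t 5.33 delta tool [-0.0049  0.0019  0.0952] closing yaw 1.287 turn(tool) 0.0200
```

View pics/w2b.png

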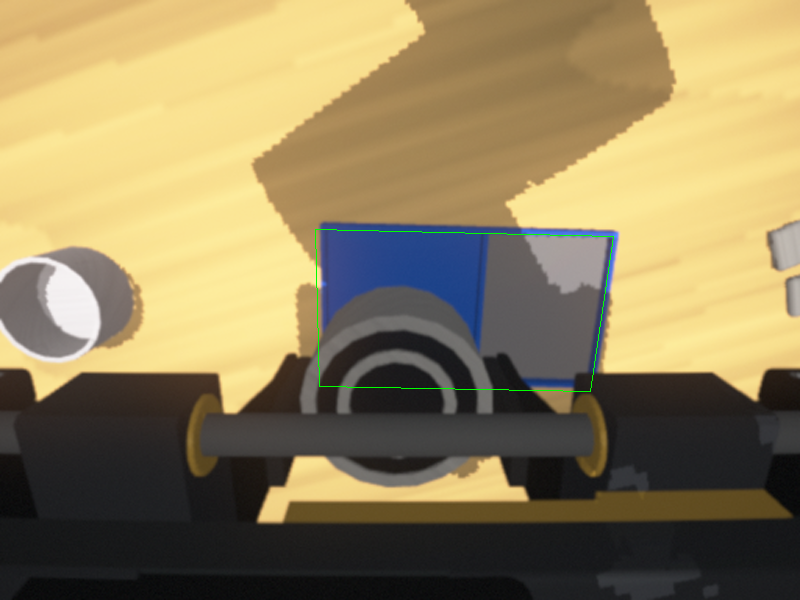

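The tray outline matches the fit within about 3 mm, and the bearing sits over the wide (blue-floor) bay. Lower gently.

Request:
creep_tool:
  motion: [-0.002, 0, 0.02, 0, 0, 0, 0.03, 0, 0, 0, 0.025, 0, 0, 0, 0.01, 0, 0, 0, 0.004, 0, 0, 0, 0.002, 0, 0, 0, 0, 0, 0, 0, 0, 0]

```text
time: 6.0
position: [0.4969, 0.2733, 0.0227]
tool_rot: [0.142, 0.99, 0.001, 0.001]
ft_force: [-0.7, 0.6, -5.5]
grip_width: 0.0632
grip_force: 30.3
```

Request:
creep_tool:
  motion: [0, 0, 0.0015, 0, 0, 0, 0.0015, 0, 0, 0, 0.001, 0, 0, 0, 0, 0]

```text
time: 6.33
position: [0.4958, 0.2733, 0.0178]
tool_rot: [0.142, 0.99, 0.0, 0.0]
ft_force: [0.5, -0.6, -5.4]
grip_width: 0.0634
grip_force: 30.3
```

Request:
creep_tool:
  motion: [0, 0, 0.001, 0, 0, 0, 0.001, 0, 0, 0, 0, 0]

```text
time: 6.58
position: [0.4958, 0.2734, 0.0174]
tool_rot: [0.142, 0.99, 0.0, 0.0]
ft_force: [-1.7, -0.6, 8.4]
grip_width: 0.0637
grip_force: 30.0
```

Request:
creep_tool:
  motion: [0, 0, 0.001, 0, 0, 0, 0, 0]

```text
time: 6.75
position: [0.4957, 0.2734, 0.0174]
tool_rot: [0.142, 0.99, 0.0, 0.0]
ft_force: [-3.9, -1.9, 14.5]
grip_width: 0.0636
grip_force: 30.0
```

Request:
creep_tool:
  motion: [0, 0, -0.001, 0, 0, 0, 0, 0, 0, 0, 0, 0, 0, 0, 0, 0, 0, 0, 0, 0]
  aperture: 0.074
  force: 5

```text
time: 7.17
position: [0.4958, 0.2732, 0.0154]
tool_rot: [0.142, 0.99, 0.0, 0.0]
ft_force: [0.4, 0.2, 0.5]
grip_width: 0.0737
grip_force: 0.0
```

Request:
creep_tool:
  motion: [0, 0, -0.01, 0, 0, 0, -0.03, 0, 0, 0, -0.03, 0, 0, 0, -0.03, 0, 0, 0, -0.03, 0, 0, 0, 0, 0]
  aperture: 0.087

```text
time: 7.67
position: [0.4995, 0.2746, 0.1519]
tool_rot: [0.142, 0.99, 0.003, 0.005]
ft_force: [0.7, 0.2, -1.2]
grip_width: 0.087
grip_force: 0.0
```

```bash
python3 -c "
from h import *
go(.43,-.072,.145)"
```

```text
t 7.67 delta tool [-0.0305 -0.3522  0.0048] closing yaw 1.2863
```

Request:
creep_tool:
  motion: [-0.003, -0.032, 0, 0, -0.003, -0.032, 0, 0, -0.003, -0.032, 0, 0, -0.003, -0.032, 0, 0, -0.003, -0.032, 0, 0, -0.003, -0.032, 0, 0, -0.003, -0.032, 0, 0, -0.003, -0.032, 0, 0, -0.003, -0.032, 0, 0, -0.003, -0.032, 0, 0, -0.004, -0.03, 0, 0, 0, 0, 0, 0, 0, 0, 0, 0, 0, 0, 0, 0]

```text
time: 8.83
position: [0.4296, -0.0718, 0.1455]
tool_rot: [0.142, 0.99, 0.0, -0.0]
ft_force: [-1.1, 0.5, -0.5]
grip_width: 0.0871
grip_force: 0.0
```

```bash
python3 - <<'E'
from rig import robot
from h import *
c=snap(robot,'wrist','w3')
q=proj(c,(.43,-.072,.034))[0]; print(q)
x,y=(q-[60,45]).astype(int); print(x,y)
cv2.imwrite('pics/w3b.png',cv2.resize(cv2.imread('pics/w3.png')[max(y,0):y+90,x:x+120],(800,600),interpolation=cv2.INTER_CUBIC))
go(.43,-.072,.012)
E
```

```text
[253.09398091 191.57048978]
193 146
t 8.88 delta tool [-0.0007 -0.0006  0.1335] closing yaw 1.2865
```

View pics/w3b.png

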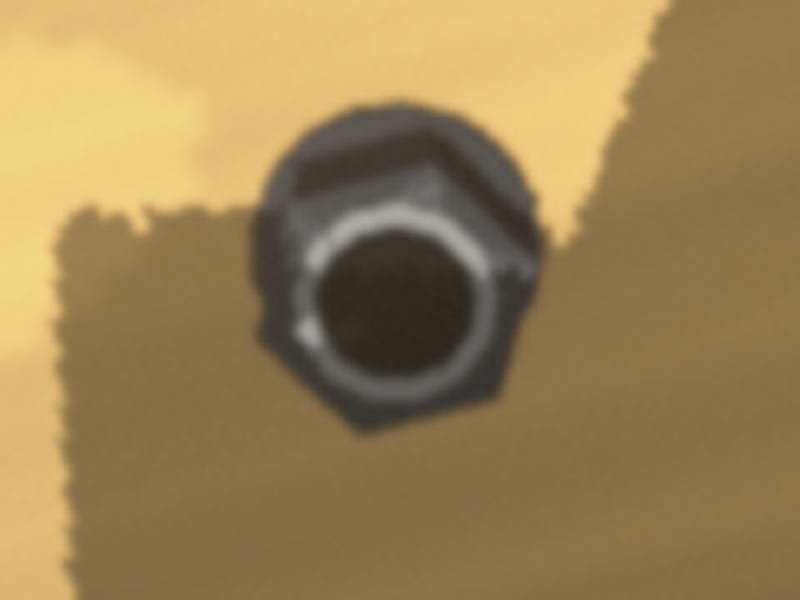

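Nut: bore centre at crop (397,302), matching the prediction. Hex corners at (365,435), (498,398), (260,330), (535,268).

```bash
python3 - <<'E'
from h import *
c=load('w3')
f=lambda u,v:pt(c,193+u/6.6667,146+v/6.6667,.033)[:2]
o=f(397,302);print('centre',o.round(4))
for p in[(365,435),(498,398),(260,330),(535,268)]:
    d=f(*p)-o; print(np.hypot(*d).round(4),np.degrees(np.arctan2(d[1],d[0])).round(1),'flat mod60',((np.degrees(np.arctan2(d[1],d[0]))+30)%60).round(1))
print('closing',np.degrees(1.2865)%60)
E
```

```text
centre [ 0.4299 -0.0725]
0.0206 -29.4 flat mod60 0.6
0.0204 29.0 flat mod60 59.0
0.02 -94.3 flat mod60 55.7
0.0201 88.1 flat mod60 58.1
closing 13.711020343580401
```

Request:
creep_tool:
  motion: [0, 0, 0.02, 0.09, 0, 0, 0.025, 0.09, 0, 0, 0.03, 0.085, 0, 0, 0.03, 0, 0, 0, 0.02, 0, 0, 0, 0.01, 0, 0, 0, 0, 0, 0, 0, 0, 0]

```text
time: 9.55
position: [0.4297, -0.0709, 0.0102]
tool_rot: [0.27, 0.963, 0.0, -0.001]
ft_force: [0.3, 0.6, 0.6]
grip_width: 0.0869
grip_force: 0.0
```

Request:
creep_tool:
  motion: [0, 0, 0, 0, 0, 0, 0, 0, 0, 0, 0, 0, 0, 0, 0, 0, 0, 0, 0, 0, 0, 0, 0, 0, 0, 0, 0, 0, 0, 0, 0, 0, 0, 0, 0, 0]
  aperture: 0.02
  force: 20

```text
time: 10.3
position: [0.4299, -0.0723, 0.0106]
tool_rot: [0.271, 0.962, -0.0, -0.0]
ft_force: [-0.1, -0.2, 2.1]
grip_width: 0.036
grip_force: 20.0
```

Request:
creep_tool:
  motion: [0, 0, -0.01, 0, 0, 0, -0.03, 0, 0, 0, -0.03, 0, 0, 0, -0.03, 0, 0, 0, 0, 0, 0, 0, 0, 0]

```text
time: 10.8
position: [0.4309, -0.0726, 0.1118]
tool_rot: [0.271, 0.962, -0.0, 0.002]
ft_force: [-1.3, -0.2, -0.9]
grip_width: 0.0353
grip_force: 20.0
```

```bash
python3 -c "
from h import *
go(.5206,.3514,.11)"
```

```text
t 10.8 delta tool [0.145  0.4084 0.0014] closing yaw 1.0211
```

Request:
creep_tool:
  motion: [0.006, 0.016, 0, 0, 0.011, 0.031, 0, 0, 0.011, 0.031, 0, 0, 0.011, 0.031, 0, 0, 0.011, 0.031, 0, 0, 0.011, 0.031, 0, 0, 0.011, 0.031, 0, 0, 0.011, 0.031, 0, 0, 0.011, 0.031, 0, 0, 0.011, 0.031, 0, 0, 0.011, 0.031, 0, 0, 0.011, 0.031, 0, 0, 0.011, 0.031, 0, 0, 0.007, 0.02, 0, 0, 0, 0, 0, 0, 0, 0, 0, 0, 0, 0, 0, 0]

```text
time: 12.22
position: [0.5179, 0.3502, 0.1084]
tool_rot: [0.271, 0.962, -0.002, -0.002]
ft_force: [-0.6, -0.2, -1.9]
grip_width: 0.0361
grip_force: 20.0
```

```bash
python3 - <<'E'
from rig import robot
from h import *
c=snap(robot,'wrist','w4')
cv2.imwrite('pics/w4b.png',cv2.resize(cv2.imread('pics/w4.png'),(800,600),interpolation=cv2.INTER_CUBIC))
go(.5206,.3514,.0135)
E
```

```text
t 12.27 delta tool [-0.0015  0.0029  0.0953] closing yaw 1.0204
```

View pics/w4b.png

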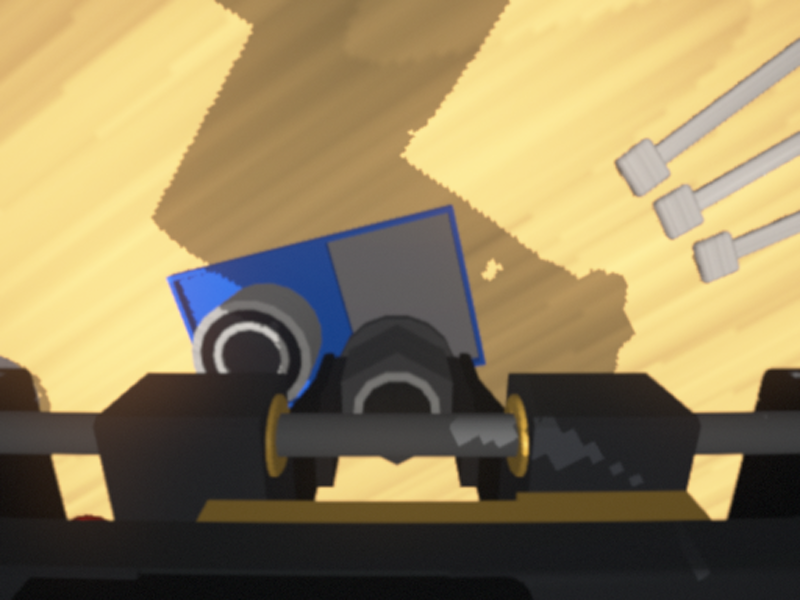

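Bearing (250,350) sits in the wide bay, and the nut (397,400) hangs over the grey bay. Lowering.

Request:
creep_tool:
  motion: [-0.001, 0.002, 0.02, 0, 0, 0, 0.03, 0, 0, 0, 0.025, 0, 0, 0, 0.01, 0, 0, 0, 0.004, 0, 0, 0, 0.002, 0, 0, 0, 0, 0, 0, 0, 0, 0]

```text
time: 12.93
position: [0.5225, 0.3528, 0.0209]
tool_rot: [0.272, 0.962, 0.001, 0.001]
ft_force: [-1.0, -0.4, -2.1]
grip_width: 0.0355
grip_force: 20.0
```

Request:
creep_tool:
  motion: [0, 0, 0.001, 0, 0, 0, 0.001, 0, 0, 0, 0.001, 0, 0, 0, 0, 0]

```text
time: 13.27
position: [0.5215, 0.3527, 0.0168]
tool_rot: [0.271, 0.962, 0.0, 0.0]
ft_force: [-0.0, 0.5, -1.9]
grip_width: 0.0362
grip_force: 20.0
```

Request:
creep_tool:
  motion: [0, 0, 0.001, 0, 0, 0, 0.001, 0, 0, 0, 0, 0]

```text
time: 13.52
position: [0.5213, 0.3525, 0.0143]
tool_rot: [0.271, 0.962, -0.0, -0.0]
ft_force: [-0.5, 0.4, -0.8]
grip_width: 0.0356
grip_force: 20.0
```

Request:
creep_tool:
  motion: [0, 0, 0.001, 0, 0, 0, 0, 0]

```text
time: 13.68
position: [0.5216, 0.3526, 0.0137]
tool_rot: [0.271, 0.962, 0.0, 0.0]
ft_force: [-1.2, 0.8, 0.1]
grip_width: 0.0357
grip_force: 20.0
```

Request:
creep_tool:
  motion: [0, 0, 0.0007, 0, 0, 0, 0, 0]

```text
time: 13.85
position: [0.5215, 0.3526, 0.0136]
tool_rot: [0.271, 0.962, 0.0, 0.0]
ft_force: [-1.3, -0.5, 4.7]
grip_width: 0.0363
grip_force: 20.0
```

Request:
creep_tool:
  motion: [0, 0, -0.0005, 0, 0, 0, 0, 0, 0, 0, 0, 0, 0, 0, 0, 0, 0, 0, 0, 0]
  aperture: 0.05
  force: 5

```text
time: 14.27
position: [0.5214, 0.3526, 0.0132]
tool_rot: [0.271, 0.962, -0.0, -0.0]
ft_force: [0.6, -0.3, -0.2]
grip_width: 0.0497
grip_force: 0.0
```

Request:
creep_tool:
  motion: [0, 0, -0.01, 0, 0, 0, -0.03, 0, 0, 0, -0.03, 0, 0, 0, -0.03, 0, 0, 0, 0, 0, 0, 0, 0, 0]
  aperture: 0.087

```text
time: 14.77
position: [0.523, 0.3533, 0.1163]
tool_rot: [0.271, 0.962, 0.002, 0.002]
ft_force: [0.2, 0.1, -0.4]
grip_width: 0.0814
grip_force: 0.0
```

```bash
python3 -c "
from h import *
go(.6685,.0725,.11,1.286)"
```

```text
t 14.77 delta tool [-0.2708 -0.1635  0.0064] closing yaw 1.0211 turn(tool) -0.2649
```

Request:
creep_tool:
  motion: [-0.027, -0.0162, 0, 0, -0.027, -0.0162, 0, 0, -0.027, -0.0162, 0, 0, -0.027, -0.0162, 0, 0, -0.027, -0.0162, 0, 0, -0.027, -0.0162, 0, 0, -0.027, -0.0162, 0, 0, -0.027, -0.0162, 0, 0, -0.027, -0.0162, 0, 0, -0.027, -0.0162, 0, 0, -0.0016, 0, 0, 0, 0, 0, 0, 0, 0, 0, 0, 0, 0, 0, 0, 0]

```text
time: 15.93
position: [0.6668, 0.0737, 0.1124]
tool_rot: [0.271, 0.963, -0.0, -0.001]
ft_force: [-0.4, -0.3, -0.0]
grip_width: 0.0871
grip_force: 0.0
```

```bash
python3 - <<'E'
from rig import robot
from h import *
c=snap(robot,'wrist','w5')
cv2.imwrite('pics/w5b.png',cv2.resize(cv2.imread('pics/w5.png'),(800,600),interpolation=cv2.INTER_CUBIC))
go(.6685,.0725,.011); print(proj(c,(.6685,.0725,.036))*1.5625)
E
```

```text
t 15.98 delta tool [-0.0022 -0.0004  0.1017] closing yaw 1.0226 
[[395.56919372 320.78759625]]
```

View pics/w5b.png

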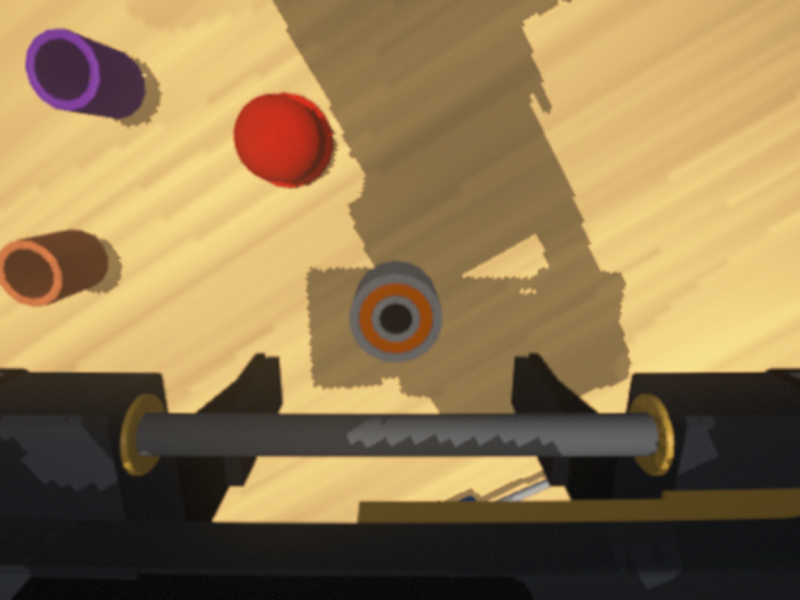

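Small bearing (orange seal) bore at (396,318) vs predicted (396,321). Descend and grip.

Request:
creep_tool:
  motion: [-0.001, 0, 0.03, 0, 0, 0, 0.03, 0, 0, 0, 0.025, 0, 0, 0, 0.012, 0, 0, 0, 0.005, 0, 0, 0, 0, 0, 0, 0, 0, 0]

```text
time: 16.57
position: [0.67, 0.0725, 0.0123]
tool_rot: [0.271, 0.963, 0.0, 0.001]
ft_force: [0.2, 0.6, 0.5]
grip_width: 0.0872
grip_force: 0.0
```

Request:
creep_tool:
  motion: [0, 0, 0, 0, 0, 0, 0, 0, 0, 0, 0, 0, 0, 0, 0, 0, 0, 0, 0, 0, 0, 0, 0, 0, 0, 0, 0, 0, 0, 0, 0, 0]
  aperture: 0.03
  force: 25

```text
time: 17.23
position: [0.6692, 0.0719, 0.0115]
tool_rot: [0.271, 0.962, -0.0, -0.0]
ft_force: [-0.0, -1.0, 1.5]
grip_width: 0.0492
grip_force: 25.0
```

Request:
creep_tool:
  motion: [0, 0, -0.01, 0, 0, 0, -0.03, 0, 0, 0, -0.03, 0, 0, 0, -0.03, 0, 0, 0, 0, 0, 0, 0, 0, 0]

```text
time: 17.73
position: [0.6706, 0.072, 0.1138]
tool_rot: [0.271, 0.962, 0.001, 0.002]
ft_force: [0.4, -0.0, -2.8]
grip_width: 0.0493
grip_force: 25.0
```

```bash
python3 -c "
from h import *
t=np.array([.4795,-.325]);a=2.275;u=np.array([np.cos(a),np.sin(a)]); w=t-.0365*u; n=t+.0455*u; print(w,n)
go(*w,.11)"
```

```text
[ 0.50313109 -0.35281765] [ 0.45004207 -0.29032321]
t 17.73 delta tool [-0.0792 -0.4497  0.0031] closing yaw 1.0211
```

Request:
creep_tool:
  motion: [-0.003, -0.015, 0, 0, -0.0055, -0.031, 0, 0, -0.0055, -0.031, 0, 0, -0.0055, -0.031, 0, 0, -0.0055, -0.031, 0, 0, -0.0055, -0.031, 0, 0, -0.0055, -0.031, 0, 0, -0.0055, -0.031, 0, 0, -0.0055, -0.031, 0, 0, -0.0055, -0.031, 0, 0, -0.0055, -0.031, 0, 0, -0.0055, -0.031, 0, 0, -0.0055, -0.031, 0, 0, -0.0055, -0.031, 0, 0, -0.0055, -0.031, 0, 0, 0, 0, 0, 0, 0, 0, 0, 0, 0, 0, 0, 0]

```text
time: 19.23
position: [0.501, -0.3515, 0.1096]
tool_rot: [0.272, 0.962, 0.001, -0.002]
ft_force: [0.1, -0.2, -2.1]
grip_width: 0.0497
grip_force: 25.0
```

```bash
python3 - <<'E'
from rig import robot
from h import *
c=snap(robot,'wrist','w6')
im=cv2.resize(cv2.imread('pics/w6.png'),(800,600),interpolation=cv2.INTER_CUBIC)
t=np.array([.4795,-.325]);a=2.275;r=np.array([[np.cos(a),-np.sin(a)],[np.sin(a),np.cos(a)]])
P=np.c_[(np.array([[83.5,48],[83.5,-48],[-83.5,-48],[-83.5,48]])/1e3)@r.T+t,[.01]*4]
cv2.polylines(im,[(proj(c,P)*1.5625).astype(int)],True,(0,255,0),1)
cv2.imwrite('pics/w6b.png',im)
go(.5031,-.3528,.0145)
E
```

```text
t 19.28 delta tool [-0.0026 -0.0009  0.0954] closing yaw 1.021
```

View pics/w6b.png

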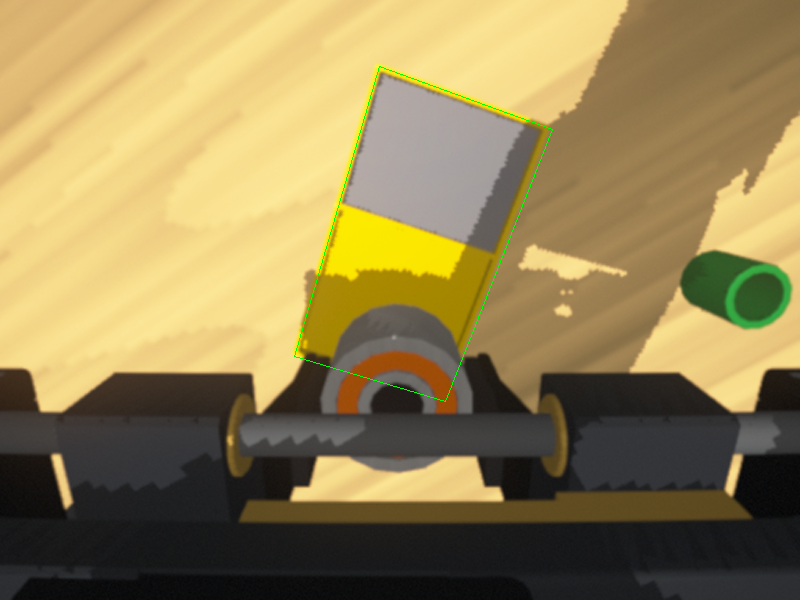

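Yellow tray outline agrees with the fit. The bearing is over the yellow-floor wide bay, so lower it.

Request:
creep_tool:
  motion: [-0.001, 0, 0.02, 0, 0, 0, 0.03, 0, 0, 0, 0.025, 0, 0, 0, 0.01, 0, 0, 0, 0.004, 0, 0, 0, 0.002, 0, 0, 0, 0.001, 0, 0, 0, 0, 0, 0, 0, 0, 0]

```text
time: 20.03
position: [0.5045, -0.3538, 0.0207]
tool_rot: [0.271, 0.962, -0.001, 0.001]
ft_force: [-0.2, -0.0, -2.0]
grip_width: 0.0492
grip_force: 25.0
```

Request:
creep_tool:
  motion: [0, 0, 0.001, 0, 0, 0, 0.001, 0, 0, 0, 0.001, 0, 0, 0, 0, 0]

```text
time: 20.37
position: [0.5036, -0.3532, 0.0164]
tool_rot: [0.271, 0.962, -0.0, -0.0]
ft_force: [-0.3, 0.3, -2.6]
grip_width: 0.0492
grip_force: 25.0
```

Request:
creep_tool:
  motion: [0, 0, 0.001, 0, 0, 0, 0, 0]

```text
time: 20.53
position: [0.5035, -0.3531, 0.0152]
tool_rot: [0.272, 0.962, 0.0, -0.0]
ft_force: [-0.1, 0.4, -3.8]
grip_width: 0.0494
grip_force: 25.0
```

Request:
creep_tool:
  motion: [0, 0, 0.001, 0, 0, 0, 0, 0]

```text
time: 20.7
position: [0.5037, -0.3532, 0.0145]
tool_rot: [0.271, 0.962, -0.0, 0.0]
ft_force: [-1.0, 0.4, -1.9]
grip_width: 0.0494
grip_force: 25.0
```

Request:
creep_tool:
  motion: [0, 0, 0.0005, 0, 0, 0, 0, 0]

```text
time: 20.87
position: [0.5037, -0.3532, 0.0145]
tool_rot: [0.271, 0.962, -0.0, 0.0]
ft_force: [-1.2, 1.2, 3.6]
grip_width: 0.0496
grip_force: 25.0
```

Request:
creep_tool:
  motion: [0, 0, -0.0005, 0, 0, 0, 0, 0, 0, 0, 0, 0, 0, 0, 0, 0, 0, 0, 0, 0]
  aperture: 0.062
  force: 5

```text
time: 21.28
position: [0.5037, -0.3532, 0.0142]
tool_rot: [0.271, 0.962, -0.0, 0.0]
ft_force: [-0.5, 0.5, -0.0]
grip_width: 0.0616
grip_force: 0.0
```

Request:
creep_tool:
  motion: [0, 0, -0.01, 0, 0, 0, -0.03, 0, 0, 0, -0.03, 0, 0, 0, -0.03, 0, 0, 0, 0, 0]
  aperture: 0.087

```text
time: 21.7
position: [0.5069, -0.3561, 0.1211]
tool_rot: [0.271, 0.962, -0.003, 0.005]
ft_force: [0.5, -0.4, 0.3]
grip_width: 0.0841
grip_force: 0.0
```

Request:
creep_tool:
  motion: [0.013, 0.03, 0, 0, 0.013, 0.03, 0, 0, 0.013, 0.03, 0, 0, 0.013, 0.03, 0, 0, 0.013, 0.03, 0, 0, 0.013, 0.03, 0, 0, 0.013, 0.03, 0, 0, 0.013, 0.03, 0, 0, 0.013, 0.03, 0, 0, 0.013, 0.03, 0, 0, 0.013, 0.03, 0, 0, 0.013, 0.03, 0, 0, 0.013, 0.03, 0, 0, 0.004, 0.001, 0, 0, 0, 0, 0, 0, 0, 0, 0, 0, 0, 0, 0, 0]

```text
time: 23.12
position: [0.5604, 0.0696, 0.1144]
tool_rot: [0.272, 0.962, -0.0, -0.0]
ft_force: [-0.3, 0.6, -0.3]
grip_width: 0.0868
grip_force: 0.0
```

```bash
python3 - <<'E'
from rig import robot
from h import *
c=snap(robot,'wrist','w7')
im=cv2.resize(cv2.imread('pics/w7.png'),(800,600),interpolation=cv2.INTER_CUBIC)
P=circ=np.array([[.5603+.021*np.cos(t),.0709+.021*np.sin(t),.03] for t in np.linspace(0,6.28,40)])
cv2.polylines(im,[(proj(c,P)*1.5625).astype(int)],True,(0,255,0),1)
cv2.imwrite('pics/w7b.png',im)
go(.5603,.0709,.010)
E
```

```text
t 23.17 delta tool [0.001  0.0013 0.1044] closing yaw 1.0194
```

View pics/w7b.png

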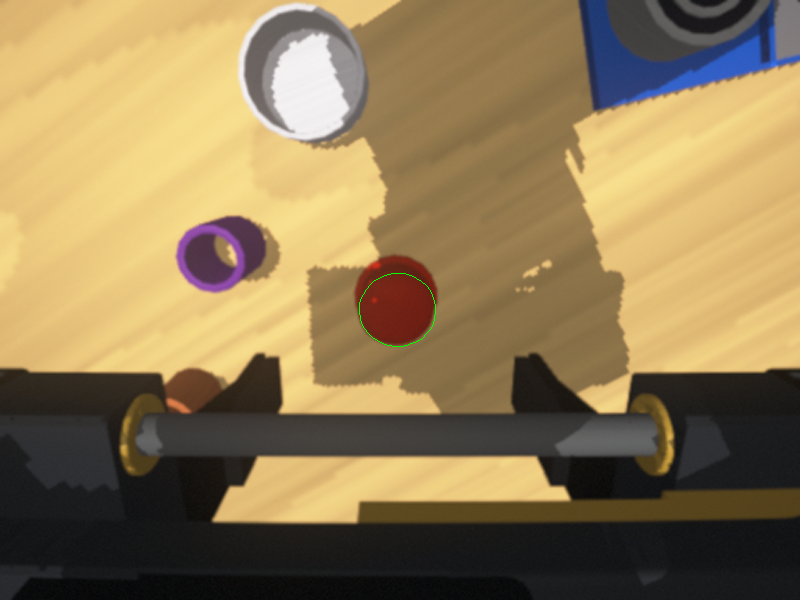

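The red cap (397,305) matches the predicted circle, and the fingers clear everything else.

Request:
creep_tool:
  motion: [0.001, 0.001, 0.03, 0, 0, 0, 0.03, 0, 0, 0, 0.025, 0, 0, 0, 0.013, 0, 0, 0, 0.005, 0, 0, 0, 0, 0, 0, 0, 0, 0]

```text
time: 23.75
position: [0.5606, 0.0711, 0.0117]
tool_rot: [0.272, 0.962, 0.0, 0.0]
ft_force: [0.0, -0.6, 1.0]
grip_width: 0.087
grip_force: 0.0
```

Request:
creep_tool:
  motion: [0, 0, 0, 0, 0, 0, 0, 0, 0, 0, 0, 0, 0, 0, 0, 0, 0, 0, 0, 0, 0, 0, 0, 0, 0, 0, 0, 0, 0, 0, 0, 0, 0, 0, 0, 0]
  aperture: 0.025
  force: 15

```text
time: 24.5
position: [0.56, 0.072, 0.0114]
tool_rot: [0.271, 0.962, -0.0, -0.0]
ft_force: [-0.1, 0.2, 1.0]
grip_width: 0.0417
grip_force: 15.0
```

Request:
creep_tool:
  motion: [0, 0, -0.01, 0, 0, 0, -0.03, 0, 0, 0, -0.03, 0, 0, 0, -0.03, 0, 0, 0, 0, 0, 0, 0, 0, 0]

```text
time: 25.0
position: [0.5615, 0.072, 0.1136]
tool_rot: [0.271, 0.962, 0.001, 0.002]
ft_force: [0.4, -0.6, -0.7]
grip_width: 0.0413
grip_force: 15.0
```

Request:
creep_tool:
  motion: [-0.004, -0.016, 0, 0, -0.0078, -0.03, 0, 0, -0.0078, -0.03, 0, 0, -0.0078, -0.03, 0, 0, -0.0078, -0.03, 0, 0, -0.0078, -0.03, 0, 0, -0.0078, -0.03, 0, 0, -0.0078, -0.03, 0, 0, -0.0078, -0.03, 0, 0, -0.0078, -0.03, 0, 0, -0.0078, -0.03, 0, 0, -0.0078, -0.03, 0, 0, -0.005, -0.02, 0, 0, 0, 0, 0, 0, 0, 0, 0, 0, 0, 0, 0, 0, 0, 0, 0, 0]

```text
time: 26.42
position: [0.4493, -0.2878, 0.1106]
tool_rot: [0.271, 0.963, 0.001, -0.001]
ft_force: [0.4, -0.1, -1.0]
grip_width: 0.0418
grip_force: 15.0
```

```bash
python3 - <<'E'
from h import *
go(.45,-.2903,.0145)
E
```

```text
t 26.42 delta tool [-0.0022 -0.0019  0.0961] closing yaw 1.0222
```

Request:
creep_tool:
  motion: [-0.001, -0.001, 0.02, 0, 0, 0, 0.03, 0, 0, 0, 0.025, 0, 0, 0, 0.01, 0, 0, 0, 0.004, 0, 0, 0, 0.002, 0, 0, 0, 0.001, 0, 0, 0, 0, 0, 0, 0, 0, 0]

```text
time: 27.17
position: [0.4508, -0.2915, 0.0205]
tool_rot: [0.271, 0.962, -0.001, 0.001]
ft_force: [-0.0, -0.2, -1.3]
grip_width: 0.0418
grip_force: 15.0
```

Request:
creep_tool:
  motion: [0, 0, 0.001, 0, 0, 0, 0.001, 0, 0, 0, 0.001, 0, 0, 0, 0, 0]

```text
time: 27.5
position: [0.45, -0.291, 0.0164]
tool_rot: [0.272, 0.962, -0.0, 0.0]
ft_force: [-0.0, 0.2, -0.3]
grip_width: 0.0414
grip_force: 15.0
```

Request:
creep_tool:
  motion: [0, 0, 0.0007, 0, 0, 0, 0, 0]

```text
time: 27.67
position: [0.45, -0.291, 0.0156]
tool_rot: [0.272, 0.962, 0.0, -0.0]
ft_force: [0.6, 0.0, -0.7]
grip_width: 0.0412
grip_force: 15.0
```

Request:
creep_tool:
  motion: [0, 0, 0.0007, 0, 0, 0, 0, 0]

```text
time: 27.83
position: [0.45, -0.2909, 0.0148]
tool_rot: [0.271, 0.962, 0.0, -0.0]
ft_force: [0.7, -0.1, -1.1]
grip_width: 0.0415
grip_force: 15.0
```

Request:
creep_tool:
  motion: [0, 0, 0.0006, 0, 0, 0, 0, 0]

```text
time: 28.0
position: [0.4501, -0.291, 0.0144]
tool_rot: [0.271, 0.962, -0.0, 0.0]
ft_force: [0.4, 0.2, -0.7]
grip_width: 0.0418
grip_force: 15.0
```

Request:
creep_tool:
  motion: [0, 0, 0.0006, 0, 0, 0, 0, 0]

```text
time: 28.17
position: [0.4501, -0.291, 0.0144]
tool_rot: [0.271, 0.962, -0.0, 0.0]
ft_force: [0.6, 1.4, 4.4]
grip_width: 0.0417
grip_force: 15.0
```

Request:
creep_tool:
  motion: [0, 0, -0.0005, 0, 0, 0, 0, 0, 0, 0, 0, 0, 0, 0, 0, 0, 0, 0, 0, 0]
  aperture: 0.055
  force: 5

```text
time: 28.58
position: [0.45, -0.2909, 0.0141]
tool_rot: [0.271, 0.962, 0.0, -0.0]
ft_force: [0.4, 0.4, 0.8]
grip_width: 0.0547
grip_force: 0.0
```

Request:
creep_tool:
  motion: [0, 0, -0.01, 0, 0, 0, -0.03, 0, 0, 0, -0.03, 0, 0, 0, -0.03, 0, 0, 0, -0.03, 0, 0, 0, -0.03, 0, 0, 0, -0.03, 0, 0.02, 0.02, 0, 0, 0.02, 0.02, 0, 0, 0.02, 0.02, 0, 0, 0, 0.03, 0, 0, 0, 0.03, 0, 0, 0, 0.03, 0, 0, 0, 0, 0, 0, 0, 0, 0, 0]

```text
time: 29.83
position: [0.4775, -0.1305, 0.2048]
tool_rot: [0.27, 0.963, -0.0, 0.0]
ft_force: [0.5, -0.2, -0.1]
grip_width: 0.0546
grip_force: 0.0
```

```bash
python3 - <<'E'
from rig import robot
from h import *
i=snap(robot,'scene','s9')['img'][80:267,100:350]
snap(robot,'side','d9')
cv2.imwrite('pics/s9b.png',cv2.resize(i[:,:,::-1],(800,598),interpolation=cv2.INTER_CUBIC))
cv2.imwrite('pics/d9b.png',cv2.resize(cv2.imread('pics/d9.png')[120:350,120:380],(678,600),interpolation=cv2.INTER_CUBIC))
E
```

```text
(no output)
```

View pics/s9b.png

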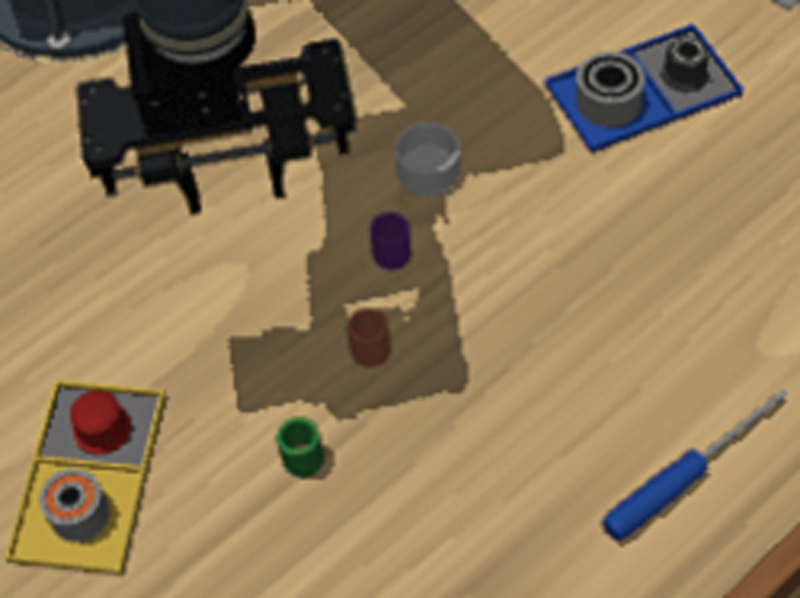

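View pics/d9b.png

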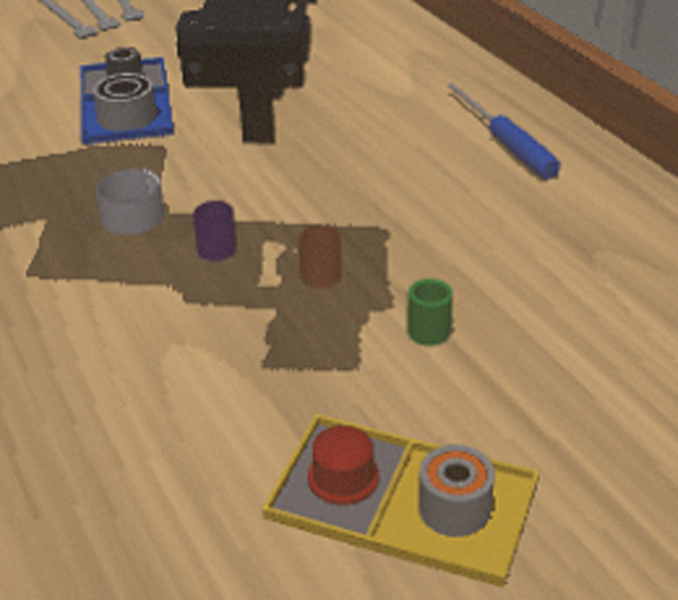

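Both views show all four parts upright in their bays: large bearing (610,88) and nut (686,62) in blue, cap (100,420) and small bearing (75,505) in yellow. The other objects have not moved.

```bash
python3 -c "
from rig import robot
print(robot.hand_in())"
```

```text
the job is handed in; nothing more can be done
None
```

Both kits are made up and the job was handed in at about 30 s: all four parts stand upright in their proper bays, and the sleeve, tin and screwdriver are where they were.

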